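Open the safety cap of the bath cleaner bottle

ROBOT

A 6-joint arm with a two-finger parallel gripper is mounted at the origin on the work surface. World frame = base frame: x ahead of the robot, y to its left, z up, the work surface at z = 0. Lengths are in mm, angles in rad, forces in N, time in s.
With the tool pointing down it reaches from about 275 to 825 mm from the base axis. Payload 4.9 kg.
Tool frame: the origin (TCP) lies at the very end of the fingers, on their centre line; the grasp point (between the pads) lies 19 mm behind it; z points along the fingers, y is the line along which they close (so a half turn about z gives the same grasp; the last joint's range is limited). The gripper opens to 85 mm and grips with 20 to 120 N. Pads are 22 mm wide; open, the fingers measure 114 mm over their backs; the gripper's body (76 mm by 85 mm) begins 54 mm behind the grasp point. The pads swing forward as they close: fully open they stand 13 mm farther back than shut.
Start: joints at [1.163, 0.326, -0.193, 1.052, 0, 1.437], TCP at [148.709, 529.532, 206.081] pointing down, gripper open.
Joint ranges: [-2.65, 2.65], [-0.97, 1.79], [-1.3, 1.35], [-1.93, 2.1], [-1.47, 1.37], [-3.14, 3.14]. Speed limits (rad/s): [2.57, 2.57, 3.14, 3.14, 3.14, 3.14].

INTERFACE

Orientations are given as [roll, pitch, yaw] about the fixed x, y, z axes, in that order (R = Rz(yaw) Ry(pitch) Rx(roll)).
In Python, from bench import bot, solve_ik, imaging gives the robot as it stands. Calls block until the motion is done:
- bot.move_ptp(position, orientation): joint-space move of the TCP to a pose.
- bot.movel(position, rot=None, max_speed=150, threshold=None): straight line of the TCP; rot=None keeps the orientation; max_speed is the mean speed in mm/s. With threshold (N) it stops when the force on the tool has changed by that much, and returns True; else False.
- bot.move_j(angles): joint-space move.
- bot.grip(opening, effort=None): opening from 0.0 (shut) to 1.0 (fully open); effort is the grip in N (None keeps the last); returns when the fingers have stopped.
- bot.dwell(seconds).
- solve_ik(position, orientation): joint angles nearest the present ones, or None.
- bot.get_state(): the state.
- imaging.capture(name): name is "side" or "top"; returns the picture (400x640x3 uint8, blue, green, red); there is no depth.
- imaging.camera_model(name): a dict with "K" (3x3 intrinsics, pixels), "position" and "rotation" of the camera in the world. Camera axes: x right, y up, looking along -z (the intrinsics and any distortion apply to the point x, -y, -z); pixel columns grow to the right and rows downward; lengths in mm; the calibration is good to about 2 mm. A picture is of the moment at which its call begins. camera_model takes no time and is no camera call.
A pose or a line that the arm cannot do raises bot.IKError and nothing moves.
- bot.sign_off(): hands the job in; it is judged then, once.
The state is a dict: "t": time; "qpos": joint angles; "joint_velocities": joint speeds; "effort": joint torques, N m; "tcp_pos": TCP position; "orientation": TCP orientation; "contact_force": force on the tool from outside, world axes, zero at the start; "wrist_torque": the same for the moment, N m; "opening": opening from 0.0 (shut) to 1.0 (fully open); "gripper_force": force on a finger pad.
Only numpy, scipy, OpenCV 4.12 (cv2) and the standard library are available. Lean on these libraries where they do the work, as an engineer would, in place of code of your own. Each camera call takes 0.05 s, during which the arm holds its last target. There are 200 camera calls.

TASK

Open the larger of the two bottles in the steel rack, the cleaner for the water bath: push its safety cap right down against the spring and, keeping it down, turn it anticlockwise (seen from above) until you feel it come up against its stop, then ease off the twist and lift the cap straight off. Leave the bottle standing in its pocket and the other things on the bench where they are. Finish still holding the cap, level, about 8 cm above the open mouth; do not put it down.

Things in the scene. Friction and masses are not known exactly. Their poses are not given: they have to be found in the camera images.
- cap: Dark grey ribbed round push-and-turn cap of the larger bottle, 56 mm across, 30 mm high, 42 g. Origin: centre of its lower edge; z up out of its top. Locked, three tabs inside its skirt sit in notches under three lugs on the neck, behind a 3 mm catch: unpressed it turns only about 3 degrees either way and cannot be lifted. A spring inside pushes it up.
- cap_top (a point): Centre of the cap's top face, 30 mm above its lower edge. Pushing the cap home takes about 5 N to start, 10 N at the end, and 5 mm of travel, till its lower edge lands hard on the neck's bead. Kept down, it turns anticlockwise (from above) to a hard stop at about 75 degrees (1.3 rad); eased a little off the stop it lifts straight off (pulled while forced against it, it binds).
- bottle: The larger bottle, whitish plastic, 0.4 to 0.6 kg: square body 72 x 72 mm, 154 mm high to the mouth, 166 mm over the locked cap. Origin: centre of its underside; z up. Body to 108 mm, sloping shoulder to 122 mm, then the neck; the locked cap's lower edge is at 136 mm, its x axis along the bottle's. Stands loose in a square pocket that keeps it from turning more than 3 degrees.
- bottle_mouth (a point): Centre of the bottle's mouth (rim of the neck, 38 mm outside diameter), 154 mm above the bottle's underside. Lower on the neck is a bead, 50 mm across, its top 131 mm above the underside.
- rack: Stainless steel bottle rack screwed to the bench, 81 x 159 mm, walls 3 mm thick and 55 mm high, floor 3 mm thick, with two square pockets 75 mm wide side by side along its y axis, centres 39 mm either side of its middle. Origin under its centre, z up. The larger bottle stands in one pocket, the smaller in the other.
- small_bottle: Smaller whitish bottle in the other pocket, body 72 x 72 mm, 101 mm high over its plain 36 mm cap, 0.3 kg; origin at the centre of its underside. To be left alone.
- tube_rack: Loose steel rack with capped glass test tubes, 114 x 66 mm (along its x and y), 126 mm high over the tubes; origin under its centre. To be left alone.
- beaker: Loose glass beaker, 72 mm across, 90 mm high; origin under its centre. To be left alone.
- bath: White water bath with an open steel tank, fixed, 330 x 220 mm (along its x and y), 212 mm high; origin under its centre. To be left alone.
There are look-alikes about, which are no part of the job. Leave any orange look-alike of the bottle alone.

How it is judged:
By the outcome, as a careful person would: the job done as asked, in the order asked, and still so for the second after the job is handed in, while the arm keeps its last pose, push and grip.
It also fails if it takes over 42 s, if anything falls off the work surface, if the arm or the gripper's body presses on something with over 40 N, if the wrist force passes 120 N, or if a joint passes its speed limit or range.

## Working session

There is one attempt and no reset: what is moved stays moved. The work goes in short steps, each a Python script; the robot and the scene stay as the last script left them, time stands still between calls to the robot, and variables do not carry over. Pictures are saved under pics/ and viewed, at most 10 in all, crops included, and the job is handed in when it is done.

```bash
ls; mkdir -p pics; python3 - <<'E'
from bench import bot, imaging
import cv2
for n in("top","side"):
    cv2.imwrite(f"pics/{n}0.png",imaging.capture(n)); m=imaging.camera_model(n); print(n,m)
print(bot.get_state())
E
```

```text
pics
top {'K': array([[392.98766156,   0.        , 313.12781051],
       [  0.        , 392.98766156, 202.7065405 ],
       [  0.        ,   0.        ,   1.        ]]), 'position': array([ 436.06294216,   27.41336245, 1131.64538571]), 'rotation': array([ 0.10575422, -0.00469886, -1.58937595])}
side {'K': array([[399.09025024,   0.        , 320.54394858],
       [  0.        , 399.09025024, 203.1914512 ],
       [  0.        ,   0.        ,   1.        ]]), 'position': array([991.69062616, 934.12428622, 958.01209757]), 'rotation': array([ 0.88259705, -0.00605821,  2.68559372])}
{'t': 0.1, 'qpos': array([ 1.16279436e+00,  3.26882187e-01, -1.93493863e-01,  1.05199414e+00,
       -1.30566926e-05,  1.43659604e+00]), 'joint_velocities': array([ 0.00079056,  0.00049126,  0.00265658,  0.0002822 ,  0.00078082,
       -0.00073127]), 'effort': array([ 8.45268332e-04, -4.44239509e+01,  2.63038158e+01,  7.93485175e-03,
       -7.87026397e-05, -7.80694847e-06]), 'tcp_pos': array([148.48360438, 528.99128836, 205.3696131 ]), 'orientation': array([-3.14003120e+00, -1.97639801e-04,  2.86779083e+00]), 'contact_force': array([-0.09654301, -0.01420429, -0.38892172]), 'wrist_torque': array([-0.00717684,  0.02046321, -0.04426055]), 'gripper_force': 0.0, 'opening': 0.9988522758499716}
```

View pics/top0.png

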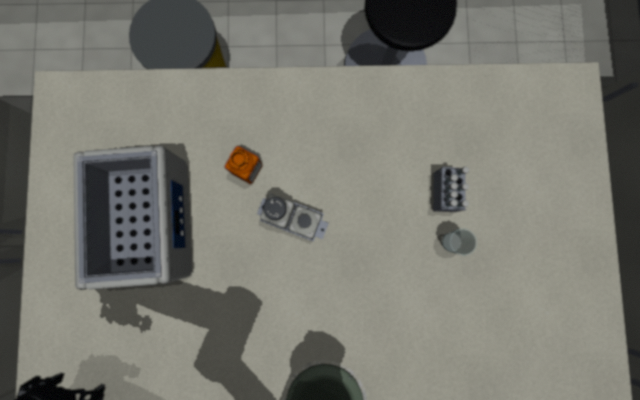

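View pics/side0.png

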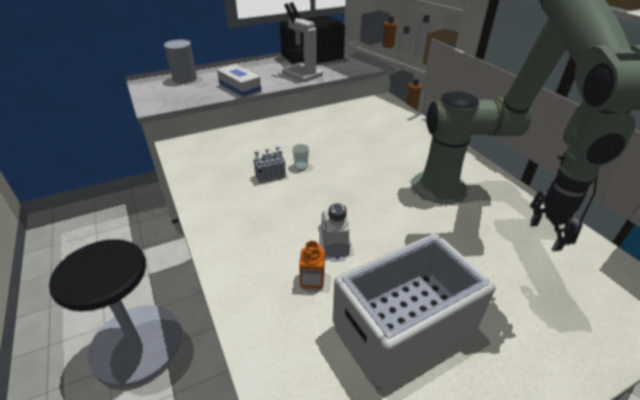

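The top view shows the larger bottle's dark cap near (274,207) and the small bottle's cap near (305,220). The orange look-alike is at (242,162) and the bath is on the left. In the side view the dark cap is near (338,211).

```bash
cat > h.py <<'E'
import numpy as np, cv2
from scipy.spatial.transform import Rotation as R
from bench import bot, imaging, solve_ik
def ray(n,u,v):
    m=imaging.camera_model(n);K=m["K"]
    d=np.array([(u-K[0,2])/K[0,0],-(v-K[1,2])/K[1,1],-1.])
    return np.array(m["position"]),R.from_euler("xyz",m["rotation"]).as_matrix()@d
def onz(n,u,v,z):
    p,d=ray(n,u,v);return p+d*(z-p[2])/d[2]
def proj(n,P):
    m=imaging.camera_model(n);K=m["K"]
    c=R.from_euler("xyz",m["rotation"]).as_matrix().T@(np.array(P)-m["position"])
    return K[0,0]*c[0]/-c[2]+K[0,2],K[1,1]*-c[1]/-c[2]+K[1,2]
def two(a,b):
    (p,d),(q,e)=ray("top",*a),ray("side",*b)
    d/=np.linalg.norm(d);e/=np.linalg.norm(e)
    s=np.linalg.lstsq(np.c_[d,-e],q-p,rcond=None)[0]
    x,y=p+s[0]*d,q+s[1]*e
    return (x+y)/2,np.linalg.norm(x-y)
E
python3 - <<'E'
from h import *
t=cv2.imread("pics/top0.png");s=cv2.imread("pics/side0.png")
a=cv2.resize(t[180:250,240:340],None,fx=7,fy=7,interpolation=cv2.INTER_CUBIC)
b=cv2.resize(s[190:265,300:370],None,fx=8,fy=8,interpolation=cv2.INTER_CUBIC)
cv2.imwrite("pics/tc.png",a);cv2.imwrite("pics/sc.png",b)
print(onz("top",274,207,169),onz("top",305,220,104),two((274,207),(338,208)))
E
```

```text
[529.27070131 117.40336617 169.        ] [499.91823257  42.67316053 104.        ] (array([528.04654227, 118.13099949, 169.06746836]), np.float64(2.841757739231793))
```

View pics/tc.png

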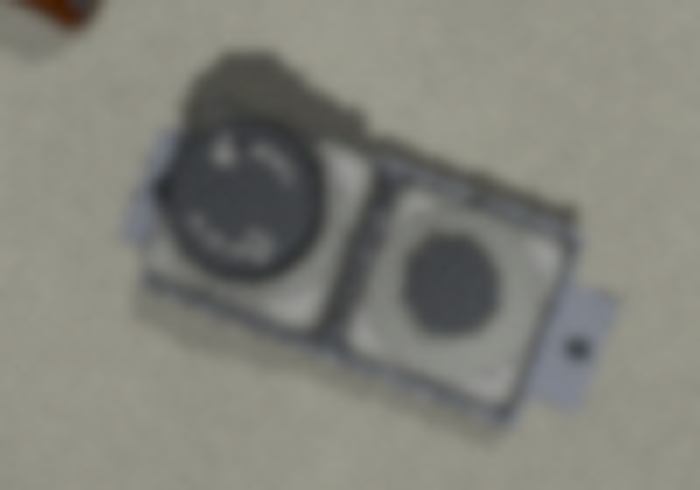

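View pics/sc.png

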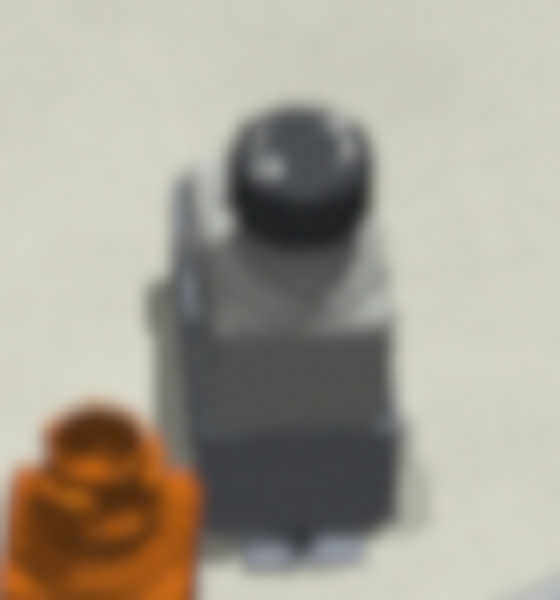

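Both crops are clear. In the top view the cap circle is centred at crop (245,198), which is full-image (274.6,207.9), and the small cap is at (303.9,220.3). In the side view the cap's top face is centred at about (337.4,209.5). Next I'll check these and the IK across the twist.

```bash
python3 - <<'E'
from h import *
A=onz("top",274.6,207.9,167);B=onz("top",303.9,220.3,104)
print(A,B,np.linalg.norm((A-B)[:2]),two((274.6,207.9),(337.4,209.5)))
print(proj("side",[*A[:2],169]),proj("top",[148.5,529,205.4]))
for u,v in((190,150),(190,250),(80,150)):print("bath",onz("top",u,v,212))
for y0 in np.arange(-3.2,3.2,.4):
    r=[solve_ik([A[0],A[1],z],[np.pi,0,y]) for z,y in((142,y0),(142,y0+1.4),(245,y0+1.4))]
    print(round(y0,2),[None if q is None else np.round(q,2).tolist() for q in r])
E
```

```text
[527.21016449 116.13091819 167.        ] [499.18515192  45.56395989 104.        ] 75.92823541754004 (array([527.61702586, 116.68757711, 161.61337629]), np.float64(0.23801414346562977))
(np.float64(337.4723035448977), np.float64(207.52162961446024)) (np.float64(91.48034866768415), np.float64(376.61233918919663))
bath [665.21558969 312.38916173 212.        ]
bath [428.42322725 308.97135909 212.        ]
bath [669.77389024 573.81798767 212.        ]
-3.2 [[0.08, 0.36, -0.32, 0.89, 0.0, 0.14], [0.08, 0.36, -0.32, 0.89, 0.0, -1.26], [0.08, 0.28, -0.15, 1.14, 0.0, -1.26]]
-2.8 [[0.08, 0.36, -0.32, 0.89, 0.0, -0.26], [0.08, 0.36, -0.32, 0.89, 0.0, -1.66], [0.08, 0.28, -0.15, 1.14, 0.0, -1.66]]
-2.4 [[0.08, 0.36, -0.32, 0.89, 0.0, -0.66], [0.08, 0.36, -0.32, 0.89, 0.0, -2.06], [0.08, 0.28, -0.15, 1.14, 0.0, -2.06]]
-2.0 [[0.08, 0.36, -0.32, 0.89, 0.0, -1.06], [0.08, 0.36, -0.32, 0.89, 0.0, -2.46], [0.08, 0.28, -0.15, 1.14, 0.0, -2.46]]
-1.6 [[0.08, 0.36, -0.32, 0.89, 0.0, -1.46], [0.08, 0.36, -0.32, 0.89, 0.0, -2.86], [0.08, 0.28, -0.15, 1.14, 0.0, -2.86]]
-1.2 [[0.08, 0.36, -0.32, 0.89, 0.0
[... 587 characters left out ...]
0.32, 0.89, 0.0, 2.42], [0.08, 0.36, -0.32, 0.89, 0.0, 1.02], [0.08, 0.28, -0.15, 1.14, 0.0, 1.02]]
1.2 [[0.08, 0.36, -0.32, 0.89, 0.0, 2.02], [0.08, 0.36, -0.32, 0.89, 0.0, 0.62], [0.08, 0.28, -0.15, 1.14, 0.0, 0.62]]
1.6 [[0.08, 0.36, -0.32, 0.89, 0.0, 1.62], [0.08, 0.36, -0.32, 0.89, 0.0, 0.22], [0.08, 0.28, -0.15, 1.14, 0.0, 0.22]]
2.0 [[0.08, 0.36, -0.32, 0.89, 0.0, 1.22], [0.08, 0.36, -0.32, 0.89, 0.0, -0.18], [0.08, 0.28, -0.15, 1.14, 0.0, -0.18]]
2.4 [[0.08, 0.36, -0.32, 0.89, 0.0, 0.82], [0.08, 0.36, -0.32, 0.89, 0.0, -0.58], [0.08, 0.28, -0.15, 1.14, 0.0, -0.58]]
2.8 [[0.08, 0.36, -0.32, 0.89, 0.0, 0.42], [0.08, 0.36, -0.32, 0.89, 0.0, -0.98], [0.08, 0.28, -0.15, 1.14, 0.0, -0.98]]
```

```bash
python3 - <<'E'
from h import *
X,Y=527.4,116.4
bot.movel([148.7,529.5,340],max_speed=250)
bot.move_ptp([X,Y,260],[np.pi,0,2.4])
s=bot.get_state();print(s["t"],s["tcp_pos"],s["qpos"])
for n in("top","side"): cv2.imwrite(f"pics/{n}1.png",imaging.capture(n))
print("hit",bot.movel([X,Y,136],max_speed=80,threshold=6))
s=bot.get_state();print(s["t"],s["tcp_pos"],s["contact_force"])
b=cv2.resize(imaging.capture("side")[110:260,260:420],None,fx=5,fy=4,interpolation=cv2.INTER_CUBIC)
cv2.imwrite("pics/sc2.png",b)
E
```

```text
2.8167 [527.25247831 117.25849765 260.15717086] [ 8.19508586e-02  2.77734550e-01 -1.20685302e-01  1.17214775e+00
  3.17890473e-04  8.22166974e-01]
hit False
4.6167 [527.80324255 116.45131676 136.49816952] [-0.12455259  0.07510856  1.00100296]
```

View pics/sc2.png

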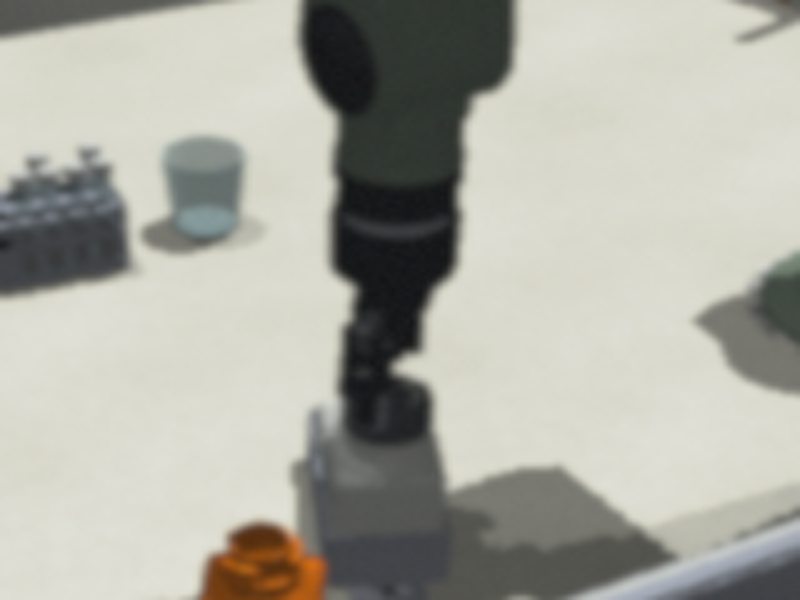

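The fingers straddle the cap, with the near finger at crop (372,390) in front of the cap at (388,410), and nothing is touching. Now I'll grip and press.

```bash
python3 - <<'E'
from h import *
def st(l):
    s=bot.get_state();print(l,round(s["t"],2),s["tcp_pos"].round(2),s["orientation"].round(3),s["contact_force"].round(1),s["wrist_torque"].round(2),round(s["opening"],3),round(s["gripper_force"],1))
    return s
st("pre")
bot.grip(0.0,80);s=st("grip")
p=s["tcp_pos"];z=136.
for i in range(9):
    z-=1; bot.movel([527.4,116.4,z],max_speed=20); s=st(i)
    if s["contact_force"][2]>22: break
E
```

```text
pre 4.67 [527.8  116.45 136.47] [3.141e+00 1.000e-03 2.400e+00] [ 0.1 -0.8  0.5] [-0.04  0.05  0.01] 1.0 0.0
grip 5.11 [527.86 116.61 136.77] [3.14e+00 1.00e-03 2.40e+00] [-0.7  1.4  5.1] [ 0.06  0.23 -0.  ] 0.594 82.0
0 5.36 [527.95 116.57 135.91] [3.14e+00 1.00e-03 2.40e+00] [0.7 0.9 5.9] [ 0.1   0.23 -0.04] 0.596 82.1
1 5.61 [528.01 116.59 135.03] [3.14e+00 1.00e-03 2.40e+00] [-1.1  0.5  7.9] [ 0.09  0.25 -0.02] 0.597 82.3
2 5.86 [528.12 116.56 134.15] [3.14e+00 1.00e-03 2.40e+00] [-1.1  0.5  7.4] [0.09 0.32 0.04] 0.595 82.4
3 6.11 [528.18 116.56 133.29] [3.14e+00 1.00e-03 2.40e+00] [-1.6  0.7  8.5] [0.04 0.35 0.06] 0.594 82.6
4 6.36 [528.24 116.56 132.5 ] [3.14e+00 2.00e-03 2.40e+00] [-2.   0.2  9. ] [-0.    0.43  0.04] 0.594 82.7
5 6.61 [528.46 116.53 132.42] [3.139e+00 2.000e-03 2.400e+00] [-3.8 -0.5 15.2] [-0.08  0.85  0.05] 0.595 83.7
6 6.86 [528.64 116.5  132.32] [3.139e+00 3.000e-03 2.400e+00] [-5.8  0.  21.6] [-0.21  1.36  0.03] 0.595 85.1
7 7.11 [528.92 116.46 132.3 ] [3.138 0.004 2.4  ] [-7.4 -1.  28.1] [-0.31  1.77  0.03] 0.591 86.2
```

It landed hard: pushing further raises the force but not the travel. I'll hold about 18 N and twist in small steps.

```bash
python3 - <<'E'
from h import *
def st(l):
    s=bot.get_state();print(l,round(s["t"],2),s["tcp_pos"].round(1),s["orientation"].round(3),s["contact_force"].round(1),s["wrist_torque"].round(2),round(s["opening"],3))
    return s
z=129.4
bot.movel([527.4,116.4,z],max_speed=20);st("hold")
y=2.4;d=0.08;n=0
while y<2.4+1.45:
    y+=d if y<2.4+1.1 else 0.04
    bot.movel([527.4,116.4,z],[np.pi,0,y]);s=st(round(y-2.4,2))
    if s["t"]>30 or (abs(s["wrist_torque"][2])>(.9 if y>2.4+1.1 else 1.6)) : break
E
```

```text
hold 7.36 [528.6 116.5 132.4] [3.139e+00 3.000e-03 2.400e+00] [-5.5 -0.6 18.7] [-0.19  1.1   0.05] 0.593
0.08 7.61 [529.4 116.7 132.4] [3.138 0.004 2.481] [-2.4  1.6 17.1] [-0.02  0.67  0.05] 0.593
0.16 7.86 [529.6 117.  132.4] [3.138 0.004 2.561] [-1.7  1.1 16.8] [0.1  0.54 0.06] 0.595
0.24 8.11 [529.7 117.1 132.4] [3.138 0.004 2.641] [-1.4  2.1 16. ] [0.18 0.5  0.06] 0.592
0.32 8.36 [529.7 117.2 132.4] [3.138 0.005 2.721] [-2.   1.9 16.4] [0.24 0.44 0.05] 0.596
0.4 8.61 [529.7 117.2 132.4] [3.138 0.005 2.801] [-1.1  1.  14.7] [0.25 0.44 0.02] 0.591
0.48 8.86 [529.9 117.  132.4] [3.139 0.005 2.881] [-0.9  1.4 16.8] [0.18 0.34 0.07] 0.593
0.56 9.11 [529.8 117.1 132.4] [3.139 0.006 2.961] [-1.7  1.2 15.3] [0.19 0.38 0.07] 0.589
0.64 9.36 [529.5 117.  132.4] [3.14  0.005 3.041] [-2.4  1.5 17.1] [0.17 0.6  0.04] 0.591
0.72 9.61 [529.4 116.9 132.4] [3.14  0.005 3.121] [-3.1  0.8 16.9] [0.15 0.62 0.1 ] 0.595
0.8 9.86 [529.4 116.9 132.4] [ 3.141  0.005 -3.083] [-3.1  1.5 17.6] [0.14 0.54 0.1 ] 0.591
0.88 10.11 [529.4 116.9 132.4] [ 3.141  0.005 -3.003] [-2.7  0.5 17.1] [0.13 0.64 0.13] 0.5
[... 159 characters left out ...]
.6 17.1] [0.18 0.68 0.08] 0.593
1.12 10.86 [529.3 117.1 132.4] [-3.141  0.005 -2.762] [-4.   1.2 17.3] [0.29 0.65 0.07] 0.594
1.16 11.11 [529.4 117.3 132.4] [-3.141  0.005 -2.722] [-2.6  0.3 16.6] [0.37 0.65 0.07] 0.598
1.2 11.36 [529.4 117.5 132.4] [-3.141  0.006 -2.682] [-2.8  1.1 16.2] [0.46 0.61 0.06] 0.595
1.24 11.61 [529.2 117.9 132.4] [ 3.141  0.006 -2.642] [-2.2  3.6 17.8] [ 0.8   0.73 -0.05] 0.596
1.28 11.86 [529.1 117.7 132.4] [ 3.142  0.005 -2.603] [-3.8  2.3 16.6] [ 0.68  0.79 -0.09] 0.592
1.32 12.11 [528.7 117.7 132.4] [ 3.141  0.005 -2.564] [-4.6  2.3 18.9] [ 0.63  1.06 -0.45] 0.597
1.36 12.36 [528.5 118.  132.4] [ 3.14   0.005 -2.525] [-4.7  3.7 19.2] [ 0.92  1.16 -1.13] 0.594
```

The stop shows clearly: torque rises from 0 to -1.1 N m between 1.28 and 1.36 rad. I'll ease off the twist and then lift gently.

```bash
python3 - <<'E'
from h import *
def st(l):
    s=bot.get_state();print(l,round(s["t"],2),s["tcp_pos"].round(1),s["orientation"].round(3),s["contact_force"].round(1),s["wrist_torque"].round(2),round(s["opening"],3))
    return s
y=2.4+1.27;r=[np.pi,0,y]
bot.movel([528.8,117.2,129.6],[np.pi,0,y+.03]);st("ease")
bot.movel([528.8,117.2,129.6],r);st("ease2")
for z in (131,133,135,137,139,142,146,150):
    bot.movel([528.8,117.2,z],r,max_speed=15);s=st(z)
    if s["contact_force"][2]<-5:break
E
```

```text
ease 12.61 [529.6 118.3 132.4] [ 3.141  0.004 -2.584] [-5.6  2.1 17.7] [ 0.52  1.21 -0.38] 0.592
ease2 12.86 [529.9 118.2 132.4] [ 3.141  0.004 -2.613] [-4.4  0.5 17.2] [ 0.5   1.04 -0.21] 0.599
131 13.11 [529.6 118.2 132.7] [ 3.141e+00  3.000e-03 -2.613e+00] [-1.7  1.5  9.1] [ 0.55  0.48 -0.11] 0.592
133 13.39 [529.4 118.1 134.4] [ 3.141e+00  3.000e-03 -2.613e+00] [-2.6  2.   8. ] [ 0.55  0.39 -0.08] 0.594
135 13.68 [529.3 118.1 136.1] [ 3.141e+00  2.000e-03 -2.613e+00] [-1.2  1.5  6. ] [ 0.48  0.29 -0.06] 0.599
137 13.96 [529.  117.8 137.5] [ 3.141e+00  1.000e-03 -2.613e+00] [-1.   2.5  4.8] [ 0.67  0.24 -0.07] 0.594
139 14.24 [528.6 117.3 138.9] [ 3.141 -0.    -2.613] [-2.   3.   3.9] [ 0.61  0.38 -0.08] 0.594
142 14.59 [528.4 117.1 141.6] [ 3.141e+00 -1.000e-03 -2.613e+00] [-0.7  2.3 -0.1] [ 0.41  0.32 -0.04] 0.593
146 15.01 [529.4 117.1 146.4] [-3.141e+00  1.000e-03 -2.613e+00] [-0.5  1.5  1.4] [0.29 0.04 0.05] 0.59
150 15.43 [529.  117.1 150.2] [-3.141  0.    -2.613] [-0.4  1.6  0.8] [ 0.24 -0.01 -0.06] 0.591
```

```bash
python3 - <<'E'
from h import *
bot.movel([528.8,117.2,170],max_speed=40);bot.movel([528.8,117.2,235.4],max_speed=60);bot.dwell(.3)
s=bot.get_state();print(s)
a=cv2.resize(imaging.capture("side")[110:260,260:420],None,fx=4,fy=4,interpolation=cv2.INTER_CUBIC)
cv2.imwrite("pics/end.png",a)
E
```

```text
{'t': 17.6167, 'qpos': array([ 8.18282793e-02,  2.93145311e-01, -1.63403265e-01,  1.11465007e+00,
        1.08819117e-05, -4.46618678e-01]), 'joint_velocities': array([ 0.00055076, -0.00087044,  0.00114102, -0.00085381, -0.00191554,
        0.00221354]), 'effort': array([ 4.22031553e-05, -4.32884145e+01,  2.69476640e+01,  4.82616975e-03,
       -4.85782748e-04,  1.98461527e-05]), 'tcp_pos': array([528.68030966, 117.20850322, 235.18635171]), 'orientation': array([ 3.14140907e+00, -3.58160431e-04, -2.61314567e+00]), 'contact_force': array([ 0.57821959, -0.76315297,  1.20294512]), 'wrist_torque': array([0.01743232, 0.02394529, 0.01129086]), 'gripper_force': 83.12035731738433, 'opening': 0.5954475193615233}
```

View pics/end.png

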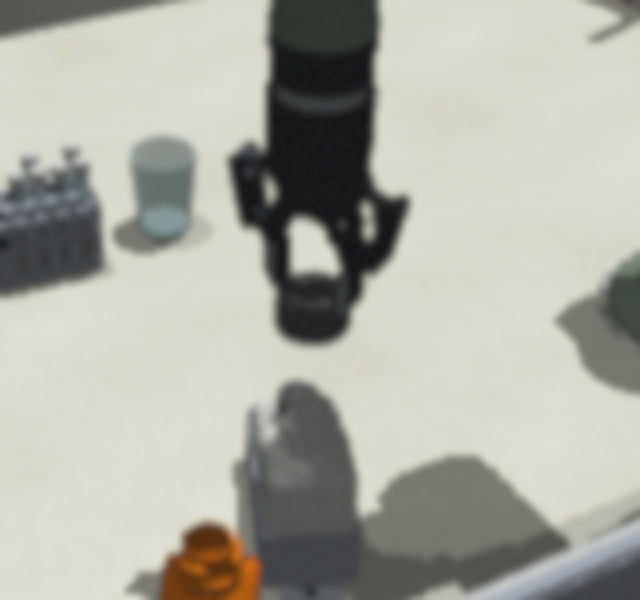

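The cap is held level at crop (313,308). The open bottle stands in its pocket, with its neck at crop (298,400), and nothing else has moved.

```bash
python3 -c "
from bench import bot
print(bot.sign_off())"
```

```text
the job is handed in; nothing more can be done
None
```

The larger bottle is open and standing in its pocket, the cap is held level about 8 cm above the mouth, and the job was handed in at about 18 s of the 42 s allowed; the handing-in gave no verdict.

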